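# Lock the board-holder plate onto the repair stand

### The job

Pick up the aluminium board-holder plate by its upright grip, lay the round end of its keyhole gently over the stud head on the sloped repair stand until the plate is flush on the slope, then slide it straight down the slope until the stud is fully home in the narrow end of the slot, and let go. The plate must hang straight and flat on the stand; never push it hard against the stand, and leave the tray, mouse, screwdriver and tape where they are.

Things in the scene. Friction and masses are not known exactly. Their poses are not given: they have to be found in the camera images.
- plate: Loose aluminium board-holder plate, 0.15 to 0.3 kg, 130 (x) x 84 (y) x 5 mm, lying flat on the bench, grip up. Origin: centre of its underside; z up through the grip; x points from the end with a green circuit board (low rails, 10 mm above the underside at most, x -29 to -63) to the keyhole end. Let go on the slope, it stays put. Never press it on the stand with over 25 N; 5 to 10 N is enough
- plate_grip (a point): Point to grasp: middle of the plate's upright grip, 28 mm above the plate's underside and 5 mm along -x from its centre. The grip is a block 30 mm along the plate's x, 12 mm thick along its y, from the plate's top face (5 mm) to 43 mm above the underside. Same axes as the plate
- plate_hole (a point): Centre of the keyhole's round end, level with the plate's underside, 25 mm along +x from the plate's origin. The keyhole goes right through: round end 19 mm wide; from it a straight slot 10 mm wide with a flared mouth runs along the plate's +x to a closed end 24 mm from this point. Same axes as the plate
- plate_seat (a point): Where the stud's axis lies when the stud is fully home against the slot's closed end: in the slot, 20 mm along the plate's +x from plate_hole, level with the plate's underside. Same axes as the plate
- panel: Sloped grey panel of the stand, 170 mm (x, up the slope) by 150 mm (y), 15 degrees from level. Origin: centre of its upper face; z is the outward normal, x points straight up the slope, y across it. The panel sits on rubber bushes and gives along its normal, up to 6 mm, about 2.5 N per mm after the first 3 N. Low edge is 23 mm, high edge 67 mm above the bench
- stud_mid (a point): On the panel's face at x 45 mm, y 0 (panel axes): middle of the stud's cross-slide. The steel stud is clamped anywhere from -16 to +16 mm along y from here, not measured: find it by sight or feel. Neck 8 mm wide and 7 mm high, then a head 16 mm wide, bevelled rim, top 11.5 mm off the face. The plate rests on the head or, with the round end over it, drops to the face. The stud does not give
- stand: The whole fixed stand (dark steel base 180 by 150 mm carrying the panel and the stud), too heavy to move. Origin: centre of its underside on the bench; the panel's centre is 45 mm above it. The locked plate lies flat on the panel, its x along the panel's x
- tray: Bystander: open blue plastic tray, 160 x 110 x 45 mm; origin at the centre of its underside
- mouse: Bystander: black computer mouse, about 87 x 64 x 32 mm; origin on its underside, near one end
- screwdriver: Bystander: small screwdriver, 150 mm, lying on the bench
- tape: Bystander: roll of tape lying flat, 56 mm across, 18 mm high; origin at the centre of its underside
There are look-alikes about, which are no part of the job. Of the things that look like the stand, take the one that is farthest to the robot's right at the start.

How it is judged:
By the outcome, as a careful person would: the job done as asked, in the order asked, and still so for the second after the job is handed in, with the robot touching nothing.
It also fails if it takes over 72 s, if anything falls off the work surface, if the arm or the gripper's body presses on something with over 40 N, if the wrist force passes 120 N, or if a joint passes its speed limit or range.

### The arm

A 6-joint arm with a two-finger parallel gripper is mounted at the origin on the work surface. World frame = base frame: x ahead of the robot, y to its left, z up, the work surface at z = 0. Lengths are in m, angles in rad, forces in N, time in s.
With the tool pointing down it reaches from about 0.25 to 0.725 m from the base axis. Payload 4 kg.
Tool frame: the origin (TCP) lies midway between the tips of the shut fingers; the grasp point (between the pads) lies bot.tcp_to_grasp behind it (bot.tcp_to_grasp is the distance from the TCP to the grasp point, in m); z points along the fingers, y is the line along which they close (so a half turn about z gives the same grasp; the last joint's range is limited). The gripper opens to 85 mm and grips with 20 to 120 N. Pads are 22 mm wide; open, the fingers measure 114 mm over their backs; the gripper's body (76 mm by 85 mm) begins 54 mm behind the grasp point. The pads swing forward as they close: fully open they stand 13 mm farther back than shut.
Start: joints at [-1.104, 0.241, 0.005, 1.335, 0, 1.571], TCP at [0.225, -0.447, 0.231] pointing down, gripper open.
Joint ranges: [-2.72, 2.72], [-1.05, 1.87], [-1.09, 1.28], [-1.99, 2.15], [-1.42, 1.44], [-3.14, 3.14]. Speed limits (rad/s): [2.79, 2.79, 3.14, 3.14, 3.14, 3.14].

### API

Orientations are given as a unit quaternion [x, y, z, w].
In Python, from workcell import readout, camera, bot gives the robot as it stands. The module is installed in compiled form; this text tells all that it offers.
- The arm moves only by the tool jog_arm, never from a script. Its argument "motion" is a list of rows, each an object of numbers: "x", "y", "z": the shift along the tool's x, y, z in mm; "spin": the turn about the tool's z in degrees; "fingers": the closure, from -1 (fully open) to 1 (shut). A call has 1 to 8 rows; each row is the pose to reach, as a shift and turn from the pose commanded when the call began, along the tool's axes at that moment; what a row does not reach only later rows make up. A row lasts 1/8 s, in which the tool goes at most 62.5 mm and 10.7 degrees, less where a joint would pass 70% of its speed; a pose out of reach is approached as far as the arm can. A call with a gripper value outside its range is refused whole. The fingers move at their own pace and stop on an object; the grip force is fixed at half the most. Time passes only in rows, so rows that repeat a pose let the fingers close. It gives the time, the measured TCP pose, the force, the opening and the grip force at its end, in the units of the state.
- readout.get_obs(): the state, without advancing time (a new reading comes with each control period).
- camera(name): name is "scene" or "top" or "wrist"; returns a dict with "pixels" (480x640x3 uint8, red, green, blue), "K" (3x3 intrinsics, pixels), "rvec" (rotation vector, rad) and "tvec" (3), from world to camera coordinates, as OpenCV has them. Camera axes: x right, y down, z forward; pixel columns grow to the right and rows downward; lengths in m; the calibration is good to about 2 mm. A picture is of the moment at which its call begins. There is no depth.
- bot.job_done(): hands the job in; it is judged then, once.
The state is a dict: "clock": time; "joint_pos": joint angles; "joint_vel": joint speeds; "tau": joint torques, N m; "eef_pos": TCP position; "tool_rot": TCP orientation; "ft_force": force on the tool from outside, world axes, zero at the start; "ft_torque": the same for the moment, N m; "grip_width": finger opening in m; "grasp_force": force on a finger pad.
Only numpy, scipy, OpenCV 4.12 (cv2) and the standard library are available. Lean on these libraries where they do the work, as an engineer would, in place of code of your own. Each camera call takes 0.05 s, during which the arm holds its last target. There are 200 camera calls.

## Working session

There is one attempt and no reset: what is moved stays moved. The work goes in short steps, Python scripts to look and compute and a tool call to move; the robot and the scene stay as the last step left them, time stands still between calls to the robot, and variables do not carry over. Pictures are saved under pics/ and viewed, at most 10 in all, crops included, and the job is handed in when it is done.

Besides the shell and the picture viewer there is one more tool, called after "Call:" in YAML: its name, and indented under it one key for each argument. jog_arm: Moves the arm, as the interface text tells. Its arguments: {"type":"object","properties":{"motion":{"type":"array"}},"required":["motion"]}

```bash
mkdir -p pics; cat > h.py <<'E'
import numpy as np, cv2
from scipy.spatial.transform import Rotation as R
from workcell import readout, camera, bot
def ray(c,u,v):
    Rm=cv2.Rodrigues(np.array(c["rvec"],float))[0]; t=np.array(c["tvec"],float).ravel()
    d=Rm.T@np.linalg.inv(c["K"])@np.array([u,v,1.]); return -Rm.T@t, d/np.linalg.norm(d)
def onz(c,u,v,z):
    o,d=ray(c,u,v); return o+d*(z-o[2])/d[2]
def proj(c,P): return cv2.projectPoints(np.array(P,float).reshape(-1,3),np.array(c["rvec"],float),np.array(c["tvec"],float),np.array(c["K"],float),None)[0].reshape(-1,2)
def shot(n,f):
    c=camera(n); cv2.imwrite('pics/'+f,cv2.cvtColor(c["pixels"],cv2.COLOR_RGB2BGR)); return c
E
python3 - <<'E'
from h import *
import pickle
for n in ["scene","top","wrist"]:
    c=shot(n,n+"0.png"); pickle.dump(c,open(n+"0.pkl","wb")); print(n,ray(c,320,240))
print(bot.tcp_to_grasp); print(readout.get_obs())
E
```

```text
scene (array([0.95694921, 0.95435635, 0.87840623]), array([-0.37361239, -0.69343273, -0.61608834]))
top (array([0.30651863, 0.01008789, 1.23590007]), array([ 0.11200697, -0.0289977 , -0.99328424]))
wrist (array([ 0.29535499, -0.41129111,  0.37247226]), array([-0.27190603, -0.13783899, -0.95240093]))
0.0187
{'clock': 0.15, 'joint_pos': array([-1.10401204e+00,  2.41232783e-01,  3.99200634e-03,  1.33520591e+00,
        1.82920896e-05,  1.57080368e+00]), 'joint_vel': array([-0.00091516, -0.00361737,  0.00450195, -0.00156232, -0.00087851,
       -0.00160541]), 'tau': array([-4.28445428e-04, -3.72633576e+01,  2.52639145e+01,  1.23262400e-02,
        1.47570199e-05,  1.94695247e-05]), 'eef_pos': array([ 0.22478753, -0.44605926,  0.23060513]), 'tool_rot': array([ 9.72887982e-01,  2.31275362e-01, -1.81951273e-04, -8.04920049e-04]), 'ft_force': array([-0.46946249,  0.03386458, -0.02112877]), 'ft_torque': array([0.04197821, 0.06152871, 0.07850006]), 'grasp_force': 0.0, 'grip_width': 0.08512201282050381}
```

View pics/top0.png

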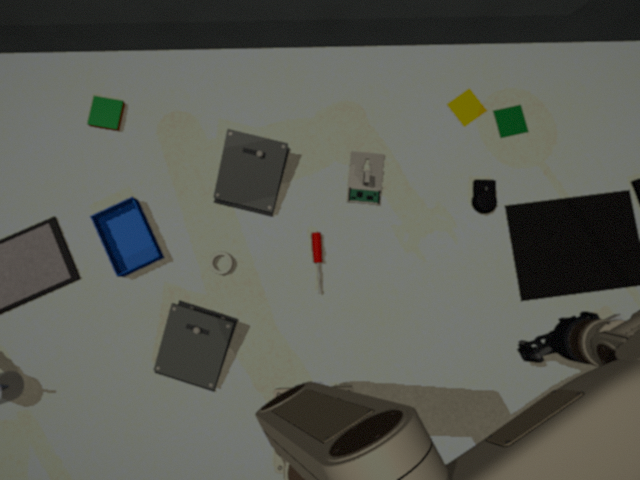

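View pics/scene0.png

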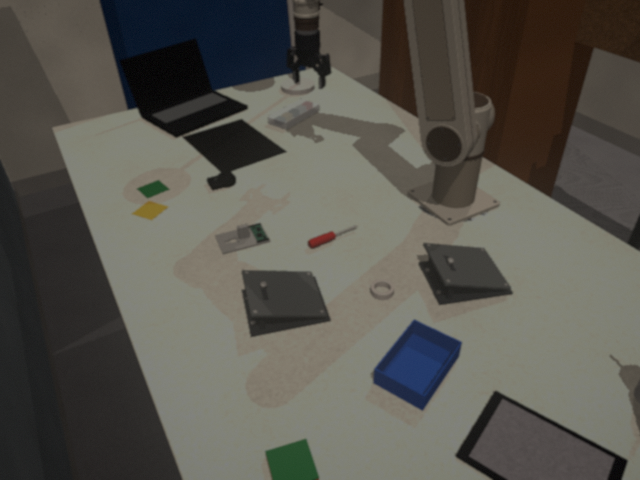

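Top view: the wanted stand should be the one at about (252,172), with its stud at (261,153). The look-alike is at (196,345). The plate is at (366,178) with its green board towards the robot. I'll measure these now.

```bash
python3 - <<'E'
from h import *
import pickle
c=pickle.load(open("top0.pkl","rb")); im=c["pixels"]
g=cv2.cvtColor(im,cv2.COLOR_RGB2GRAY); hsv=cv2.cvtColor(im,cv2.COLOR_RGB2HSV)
a=im[90:240,180:410]; cv2.imwrite('pics/c1.png',cv2.resize(a[:,:,::-1],None,fx=3.4,fy=3.4,interpolation=cv2.INTER_CUBIC))
m=np.zeros_like(g); m[110:225,200:300]=(g[110:225,200:300]<95)
for q in cv2.findContours(m,0,2)[0]:
    if cv2.contourArea(q)>500: r=cv2.minAreaRect(q); print("stand",r, cv2.boxPoints(r).round(1).tolist()); print(onz(c,*r[0],.045))
print("decoy",onz(c,196,345,.045),"stud",onz(c,261.5,153.5,.066))
m=np.zeros_like(g); s=slice(140,215),slice(340,392)
gr=cv2.inRange(hsv[s],(60,80,20),(100,255,160)); ys,xs=np.nonzero(gr); 
print("green",xs.mean()+340,ys.mean()+140, onz(c,xs.mean()+340,ys.mean()+140,.008))
E
```

```text
stand ((255.84762573242188, 173.93991088867188), (77.0369873046875, 75.73991394042969), 13.392498016357422) [[209.60000610351562, 201.89999389648438], [227.10000610351562, 128.1999969482422], [302.1000061035156, 146.0], [284.5, 219.6999969482422]]
[0.6050303  0.12509525 0.045     ]
decoy [0.20373598 0.26989142 0.045     ] stud [0.64905429 0.10887213 0.066     ]
green 364.0338345864662 195.3345864661654 [ 0.55346424 -0.13822991  0.008     ]
```

View pics/c1.png

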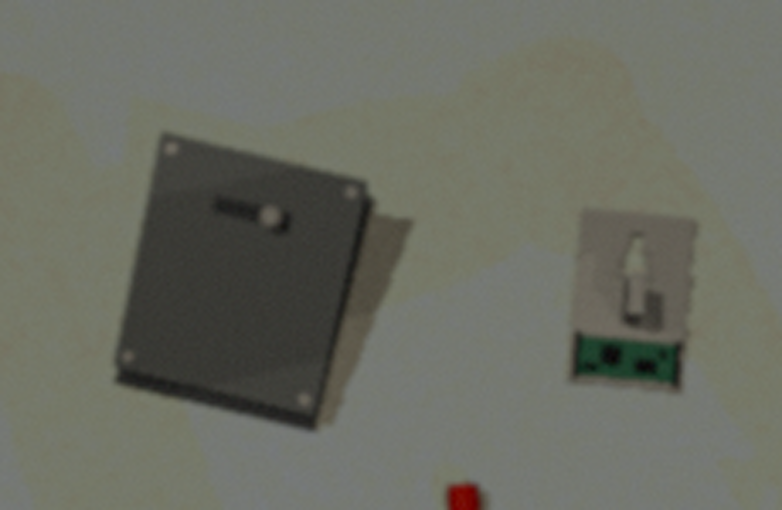

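The crop shows the panel screws at (171,148), (350,192), (127,356) and (304,399), with the stud head at (269,215). The plate corners are (583,210), (697,220), (680,387) and (573,380).

```bash
python3 - <<'E'
from h import *
import pickle
c=pickle.load(open("top0.pkl","rb"))
f=lambda p,z: onz(c,p[0]/3.4+180,p[1]/3.4+90,z)
S=[f((171,148),.063),f((350,192),.063),f((127,356),.027),f((304,399),.027)]
d=(S[0]+S[1]-S[2]-S[3])/2; y=(S[0]+S[2]-S[1]-S[3])/2
print("panel c",np.mean(S,0),"yaw",np.degrees(np.arctan2(d[1],d[0])),np.degrees(np.arctan2(-y[0],y[1])),np.linalg.norm(d),np.linalg.norm(y))
print("stud",f((269,215),.0675))
P=[f(p,.005) for p in [(583,210),(697,220),(680,387),(573,380)]]
d=(P[0]+P[1]-P[2]-P[3])/2; y=(P[0]+P[3]-P[1]-P[2])/2
print("plate c",np.mean(P,0),np.degrees(np.arctan2(d[1],d[0])),np.degrees(np.arctan2(-y[0],y[1])),np.linalg.norm(d),np.linalg.norm(y))
o=readout.get_obs(); r=R.from_quat(o["tool_rot"]); print(r.as_matrix().round(3))
yaw=np.degrees(np.arctan2(r.as_matrix()[1,0],r.as_matrix()[0,0])); print(yaw)
for z in (.15,): print((r.inv().apply(np.mean(P,0)*[1,1,0]+[0,0,z]-o["eef_pos"])*1000).round(1))
E
```

```text
panel c [0.61321282 0.13921474 0.045     ] yaw -15.125983548178631 -15.432942089666556 0.14966311411135846 0.13016583032696777
stud [0.64939737 0.11438219 0.0675    ]
plate c [ 0.59816772 -0.1459      0.005     ] -6.766037879154139 -5.927126325925087 0.12671276478088744 0.08139060280384194
[[ 0.893  0.45  -0.001]
 [ 0.45  -0.893  0.001]
 [ 0.    -0.002 -1.   ]]
26.74434688351962
[468.5 -99.9  80.8]
```

Call:
jog_arm:
  motion:
    - {"x": 58,"y": -13,"z": 12,"spin": 4}
    - {"x": 116,"y": -26,"z": 25,"spin": 8}
    - {"x": 174,"y": -39,"z": 37,"spin": 12}
    - {"x": 232,"y": -52,"z": 50,"spin": 16}
    - {"x": 290,"y": -64,"z": 62,"spin": 20}
    - {"x": 348,"y": -77,"z": 75,"spin": 25}
    - {"x": 406,"y": -90,"z": 88,"spin": 29}
    - {"x": 464,"y": -103,"z": 100,"spin": 33}

```text
validation failed for argument at $.mo...
```

Call:
jog_arm:
  motion:
    - {"x": 0}
    - {"x": 0}
    - {"x": 0}

```text
validation failed for argument at $.mo...
```

```bash
python3 - <<'E'
from h import *
import pickle
c=shot("wrist","w1.png"); pickle.dump(c,open("w1.pkl","wb"))
o=readout.get_obs(); print(o["eef_pos"],R.from_quat(o["tool_rot"]).as_matrix().round(3),o["clock"],o["joint_pos"],o["ft_force"])
E
```

```text
[ 0.22482731 -0.44616723  0.23074378] [[ 0.893  0.45  -0.001]
 [ 0.45  -0.893  0.001]
 [ 0.    -0.001 -1.   ]] 0.2 [-1.10403486e+00  2.41131025e-01  4.22205446e-03  1.33520401e+00
  1.27919807e-05  1.57081737e+00] [-0.17156934  0.05068644 -0.52919063]
```

View pics/w1.png

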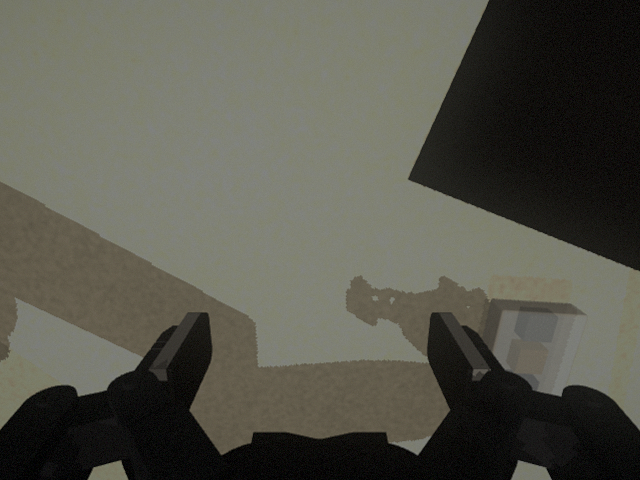

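The moves were refused, so the arm has not moved. The picture shows only the open fingers at the bottom, at (190,345) and (450,345). I'll retry with every field in each row.

Call:
jog_arm:
  motion:
    - {"x": 58,"y": -13,"z": 12,"spin": 4,"fingers": -1}
    - {"x": 116,"y": -26,"z": 25,"spin": 8,"fingers": -1}
    - {"x": 174,"y": -39,"z": 37,"spin": 12,"fingers": -1}
    - {"x": 232,"y": -52,"z": 50,"spin": 16,"fingers": -1}
    - {"x": 290,"y": -64,"z": 62,"spin": 20,"fingers": -1}
    - {"x": 348,"y": -77,"z": 75,"spin": 25,"fingers": -1}
    - {"x": 406,"y": -90,"z": 88,"spin": 29,"fingers": -1}
    - {"x": 464,"y": -103,"z": 100,"spin": 33,"fingers": -1}

```text
clock: 1.2
eef_pos: [0.5942, -0.1443, 0.1306]
tool_rot: [0.998, -0.056, -0.0, 0.0]
ft_force: [0.5, -0.4, 0.2]
grip_width: 0.0856
grasp_force: 0.0
```

```bash
python3 - <<'E'
from h import *
import pickle
c=shot("wrist","w2.png"); pickle.dump(c,open("w2.pkl","wb"))
o=readout.get_obs(); print(o["eef_pos"],R.from_quat(o["tool_rot"]).as_matrix().round(4),o["clock"],o["joint_pos"],o["ft_force"])
print(ray(c,320,240))
E
```

```text
[ 0.59900932 -0.13852276  0.12810901] [[ 0.9944 -0.106   0.0022]
 [-0.106  -0.9944  0.0043]
 [ 0.0017 -0.0045 -1.    ]] 1.25 [-0.22956126  0.52400352  0.15202527  1.197699    0.00466546  3.01823878] [ 5.75632372  1.51828412 -0.42817417]
(array([ 0.67275218, -0.15385357,  0.27250895]), array([-0.3035512 ,  0.03126357, -0.95230208]))
```

View pics/w2.png

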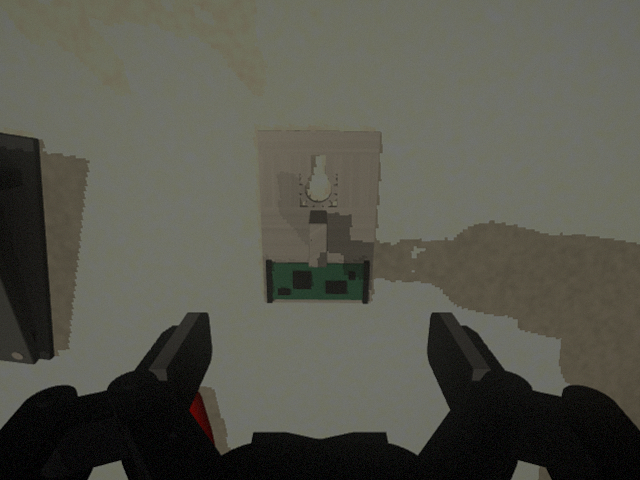

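The wrist view shows the keyhole's round end at (319,185), the grip top at (318,215) and the green board at (318,280). Joint 6 would run out at the stand's yaw, so the grasp has to be turned half way round.

```bash
python3 - <<'E'
from h import *
import pickle
c=pickle.load(open("w2.pkl","rb")); o=readout.get_obs(); r=R.from_quat(o["tool_rot"])
P=[onz(c,u,v,.005) for u,v in [(259,131),(381,131),(377,301),(265,301)]]
d=(P[0]+P[1]-P[2]-P[3])/2
print(o["eef_pos"],np.mean(P,0),np.degrees(np.arctan2(d[1],d[0])),np.linalg.norm(d))
H=onz(c,319,187,.005);print("hole",H,"in tool",r.inv().apply(H-o["eef_pos"])*1000)
E
```

```text
[ 0.59900932 -0.13852276  0.12810901] [ 0.60114616 -0.14697787  0.005     ] -5.949113871870194 0.12839131804107579
hole [ 0.62699355 -0.14871657  0.005     ] in tool [ 28.69975461   7.72297406 123.12408213]
```

Call:
jog_arm:
  motion:
    - {"x": 10,"y": 0,"z": 0,"spin": -10,"fingers": -1}
    - {"x": 20,"y": 0,"z": 0,"spin": -20,"fingers": -1}
    - {"x": 30,"y": 0,"z": 0,"spin": -30,"fingers": -1}
    - {"x": 35,"y": 0,"z": 0,"spin": -40,"fingers": -1}
    - {"x": 40,"y": 0,"z": 0,"spin": -50,"fingers": -1}
    - {"x": 40,"y": 0,"z": 0,"spin": -60,"fingers": -1}
    - {"x": 40,"y": 0,"z": 0,"spin": -70,"fingers": -1}
    - {"x": 40,"y": 0,"z": 0,"spin": -80,"fingers": -1}

```text
clock: 2.25
eef_pos: [0.6324, -0.1502, 0.1308]
tool_rot: [0.798, 0.602, -0.0, -0.0]
ft_force: [-1.2, -0.3, -0.7]
grip_width: 0.0859
grasp_force: 0.0
```

Call:
jog_arm:
  motion:
    - {"x": 0,"y": 0,"z": 0,"spin": -10,"fingers": -1}
    - {"x": 0,"y": 0,"z": 0,"spin": -20,"fingers": -1}
    - {"x": 0,"y": 0,"z": 0,"spin": -30,"fingers": -1}
    - {"x": 0,"y": 0,"z": 0,"spin": -40,"fingers": -1}
    - {"x": 0,"y": 0,"z": 0,"spin": -50,"fingers": -1}
    - {"x": 0,"y": 0,"z": 0,"spin": -60,"fingers": -1}
    - {"x": 0,"y": 0,"z": 0,"spin": -70,"fingers": -1}
    - {"x": 0,"y": 0,"z": 0,"spin": -80,"fingers": -1}

```text
clock: 3.25
eef_pos: [0.6324, -0.1502, 0.1309]
tool_rot: [0.224, 0.975, 0.0, -0.0]
ft_force: [0.7, 0.5, -0.3]
grip_width: 0.0854
grasp_force: 0.0
```

Call:
jog_arm:
  motion:
    - {"x": 0,"y": 0,"z": 0,"spin": -10,"fingers": -1}
    - {"x": 0,"y": 0,"z": 0,"spin": -20,"fingers": -1}
    - {"x": 0,"y": 0,"z": 0,"spin": -20,"fingers": -1}
    - {"x": 0,"y": 0,"z": 0,"spin": -20,"fingers": -1}
    - {"x": 0,"y": 0,"z": 0,"spin": -20,"fingers": -1}

```text
clock: 3.88
eef_pos: [0.6327, -0.1501, 0.1312]
tool_rot: [0.055, 0.998, 0.0, -0.0]
ft_force: [1.3, -0.4, 0.5]
grip_width: 0.0858
grasp_force: 0.0
```

```bash
python3 - <<'E'
from h import *
import pickle
c=shot("wrist","w3.png"); o=readout.get_obs(); pickle.dump((c,o),open("w3.pkl","wb"))
print(o["eef_pos"],R.from_quat(o["tool_rot"]).as_matrix().round(4),o["clock"],o["joint_pos"])
E
```

```text
[ 0.63274653 -0.15006101  0.13124148] [[-9.939e-01  1.099e-01 -1.000e-04]
 [ 1.099e-01  9.939e-01  1.000e-04]
 [ 1.000e-04  0.000e+00 -1.000e+00]] 3.925 [-2.32869382e-01  5.93083568e-01  2.78196948e-01  1.25603673e+00
  2.82622549e-05 -1.22748915e-01]
```

View pics/w3.png

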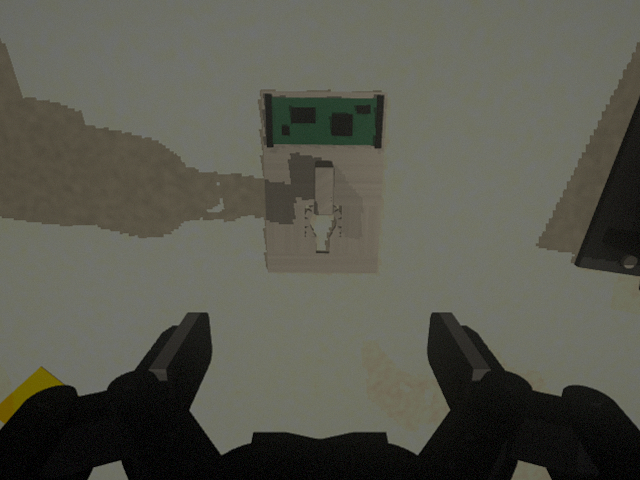

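This view shows the plate upright in the picture. Its green end is at row 91, its keyhole end at row 272, its sides at columns 265 and 382, and its grip at (323,190). I'll fit the end and side edges.

```bash
python3 - <<'E'
from h import *
import pickle
c,o=pickle.load(open("w3.pkl","rb")); r=R.from_quat(o["tool_rot"]); im=c["pixels"].astype(float)
g=cv2.GaussianBlur(im.sum(2),(0,0),1.2)
sat=cv2.GaussianBlur(im[...,0]-im[...,1],(0,0),1.5)   # plate is pinkish, bench greenish
gx=np.abs(cv2.Sobel(sat,6,1,0)); gy=np.abs(cv2.Sobel(sat,6,0,1))
T=lambda u,v: r.inv().apply(onz(c,u,v,.005)-o["eef_pos"])*1000
def edge_rows(G,lo,hi,cols): return [(u,lo+int(np.argmax(G[lo:hi,u]))) for u in cols]
bot_=edge_rows(gy,262,284,range(275,372,4)); top_=edge_rows(gy,82,99,range(275,375,4))
L=[(255+int(np.argmax(gx[v,255:277])),v) for v in range(222,266,3)]
Rr=[(368+int(np.argmax(gx[v,368:395])),v) for v in range(155,266,4)]
for n,E in (("bot",bot_),("top",top_),("L",L),("R",Rr)):
    p=np.array([T(*e)[:2] for e in E]); a=0 if n in("L","R") else 1
    k=np.polyfit(p[:,a],p[:,1-a],1); res=p[:,1-a]-np.polyval(k,p[:,a]); ok=abs(res)<1.5; k=np.polyfit(p[ok,a],p[ok,1-a],1)
    print(n,np.median(p,0).round(2),"slope deg",np.degrees(np.arctan(k[0])).round(2),"at0",k[1].round(2),ok.sum(),len(E))
print("slot end",T(322,252),"grip top mid",[r.inv().apply(onz(c,u,v,.043)-o["eef_pos"])*1000 for u,v in[(324,162),(324,214)]])
E
```

```text
bot [-32.78   2.11] slope deg -0.74 at0 -32.82 25 25
top [93.75  1.66] slope deg -0.78 at0 93.48 25 25
L [ -8.51 -42.08] slope deg 0.62 at0 -41.94 15 15
R [17.58 43.92] slope deg 0.18 at0 44.07 27 28
slot end [-15.64488439   1.2935612  126.23961774] grip top mid [array([55.25888165,  2.0381799 , 88.2483428 ]), array([23.16370474,  2.17795955, 88.24441398])]
```

Call:
jog_arm:
  motion:
    - {"x": 20,"y": 1,"z": 40,"spin": 0.5,"fingers": -1}
    - {"x": 38,"y": 1.5,"z": 80,"spin": 0.5,"fingers": -1}
    - {"x": 38,"y": 1.5,"z": 110,"spin": 0.5,"fingers": -1}
    - {"x": 38,"y": 1.5,"z": 119,"spin": 0.5,"fingers": -1}
    - {"x": 38,"y": 1.5,"z": 119,"spin": 0.5,"fingers": 0}
    - {"x": 38,"y": 1.5,"z": 119,"spin": 0.5,"fingers": 0.4}
    - {"x": 38,"y": 1.5,"z": 119,"spin": 0.5,"fingers": 0.7}
    - {"x": 38,"y": 1.5,"z": 119,"spin": 0.5,"fingers": 1}

```text
clock: 4.92
eef_pos: [0.5959, -0.1445, 0.0133]
tool_rot: [0.059, 0.998, 0.0, 0.001]
ft_force: [0.5, 1.1, 1.1]
grip_width: 0.0122
grasp_force: 0.2
```

Call:
jog_arm:
  motion:
    - {"x": 0,"y": 0,"z": 0,"spin": 0,"fingers": 1}
    - {"x": 0,"y": 0,"z": 0,"spin": 0,"fingers": 1}
    - {"x": 0,"y": 0,"z": 0,"spin": 0,"fingers": 1}
    - {"x": 0,"y": 0,"z": 0,"spin": 0,"fingers": 1}

```text
clock: 5.42
eef_pos: [0.596, -0.1446, 0.0134]
tool_rot: [0.059, 0.998, -0.0, 0.001]
ft_force: [0.1, 0.8, 5.5]
grip_width: 0.0112
grasp_force: 60.6
```

Call:
jog_arm:
  motion:
    - {"x": 0,"y": 0,"z": -15,"spin": 0,"fingers": 1}
    - {"x": 0,"y": 0,"z": -50,"spin": 0,"fingers": 1}
    - {"x": -15,"y": 30,"z": -90,"spin": 2,"fingers": 1}
    - {"x": -30,"y": 70,"z": -125,"spin": 4,"fingers": 1}
    - {"x": -45,"y": 110,"z": -147,"spin": 6,"fingers": 1}
    - {"x": -66,"y": 154,"z": -147,"spin": 8.5,"fingers": 1}
    - {"x": -66,"y": 154,"z": -147,"spin": 8.5,"fingers": 1}
    - {"x": -66,"y": 154,"z": -147,"spin": 8.5,"fingers": 1}

```text
clock: 6.42
eef_pos: [0.678, 0.0007, 0.1585]
tool_rot: [0.132, 0.991, -0.0, -0.001]
ft_force: [-0.0, -0.7, -1.9]
grip_width: 0.0114
grasp_force: 59.7
```

```bash
python3 - <<'E'
from h import *
import pickle
c=shot("wrist","w4.png"); o=readout.get_obs(); pickle.dump((c,o),open("w4.pkl","wb"))
print(o["eef_pos"],R.from_quat(o["tool_rot"]).as_matrix().round(4),o["clock"],o["joint_vel"].round(3),o["ft_force"],o["grip_width"])
E
```

```text
[6.77863914e-01 8.06771786e-05 1.58650205e-01] [[-9.647e-01  2.635e-01 -2.200e-03]
 [ 2.635e-01  9.647e-01 -4.000e-04]
 [ 2.000e-03 -1.000e-03 -1.000e+00]] 6.475 [-0.016 -0.009 -0.005 -0.003  0.002  0.002] [-0.05862702 -0.312528   -2.14437945] 0.01112022858688443
```

View pics/w4.png

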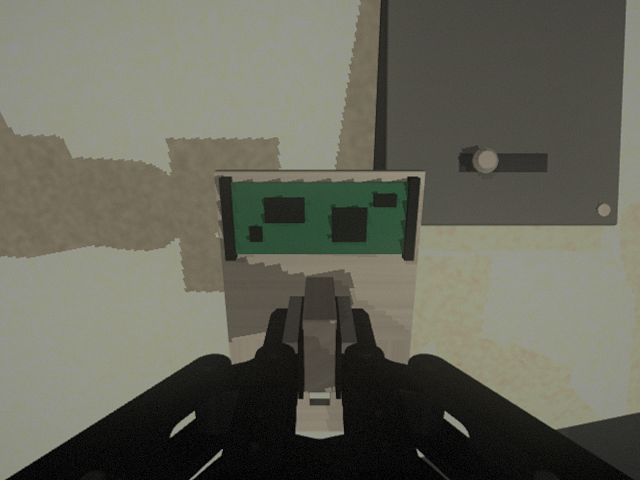

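The held plate's green edge runs from (216,171) to (424,171). The stud head is at (485,160), and the panel's high edge lies along row 224, from column 378 to 617.

```bash
python3 - <<'E'
from h import *
import pickle
c,o=pickle.load(open("w4.pkl","rb")); r=R.from_quat(o["tool_rot"]); im=c["pixels"]
g=cv2.GaussianBlur(cv2.cvtColor(im,cv2.COLOR_RGB2GRAY),(0,0),1).astype(float)
print("f",c["K"][0,0],np.linalg.norm(0))
T=lambda u,v,z: r.inv().apply(onz(c,u,v,z)-o["eef_pos"])*1000
# stud head
m=np.zeros(g.shape,np.uint8); s=(slice(140,182),slice(465,506)); m[s]=(g[s]>100)*255
q=max(cv2.findContours(m,0,1)[0],key=cv2.contourArea); (u,v),rad=cv2.minEnclosingCircle(q); print("stud px",u,v,rad,cv2.fitEllipse(q))
print("stud tool",T(u,v,.0678))
gy=cv2.Sobel(g,6,0,1); gx=cv2.Sobel(g,6,1,0)
def fit(p): 
    k=np.polyfit(p[:,0],p[:,1],1); ok=abs(p[:,1]-np.polyval(k,p[:,0]))<1; k=np.polyfit(p[ok,0],p[ok,1],1); return k,ok.sum(),len(p)
p=np.array([T(a,212+np.argmax(gy[212:236,a]),.067)[[1,0]] for a in range(435,590,5)]); k,n,N=fit(p); print("high edge yaw",np.degrees(np.arctan(k[0])),k,n,N)
e=np.array([(a,162+np.argmax(abs(gy[162:178,a]))) for a in range(225,416,5)]); 
for dz in (.0084,): 
  p=np.array([T(a,b,o["eef_pos"][2]-dz)[[1,0]] for a,b in e]); k,n,N=fit(p); print("green edge",np.median(e[:,1]),"yaw",np.degrees(np.arctan(k[0])),k,n,N)
for v in (180,220,240,255):
  l=208+np.argmax(abs(gx[v,208:228])); q=410+np.argmax(abs(gx[v,410:432])); print(v,l,q,T(l,v,o["eef_pos"][2]-.0084),T(q,v,o["eef_pos"][2]-.0084))
E
```

```text
f 376.82472172521835 0.0
stud px 487.43182373046875 160.77272033691406 10.787793159484863 ((487.17510986328125, 160.41799926757812), (18.044790267944336, 20.590526580810547), 5.411111831665039)
stud tool [ 55.82093352 101.84794664  90.8600815 ]
high edge yaw 0.12769572922792186 [2.22871461e-03 1.49886633e+01] 31 31
green edge 171.0 yaw 0.19159817100603674 [3.34403139e-03 6.03462532e+01] 35 39
180 218 420 [ 56.5087391  -40.56952303   8.55311492] [56.67584318 39.90479794  8.47316854]
220 221 417 [ 40.06340831 -40.66105498   8.52043043] [40.24188623 40.05322742  8.44026734]
240 223 415 [ 31.4186123  -40.4996035    8.50304016] [31.60213948 39.92196343  8.42317914]
255 224 414 [ 24.73762619 -40.5871346    8.48981217] [24.92601845 40.03254262  8.40976321]
```

Call:
jog_arm:
  motion:
    - {"x": 25,"y": 30,"z": 0,"spin": 0,"fingers": 1}
    - {"x": 50,"y": 60,"z": 15,"spin": 0,"fingers": 1}
    - {"x": 70,"y": 85,"z": 30,"spin": 0,"fingers": 1}
    - {"x": 83.5,"y": 102,"z": 50,"spin": 0,"fingers": 1}
    - {"x": 83.5,"y": 102,"z": 62,"spin": 0,"fingers": 1}
    - {"x": 83.5,"y": 102,"z": 66,"spin": 0,"fingers": 1}
    - {"x": 83.5,"y": 102,"z": 66,"spin": 0,"fingers": 1}
    - {"x": 83.5,"y": 102,"z": 66,"spin": 0,"fingers": 1}

```text
clock: 7.48
eef_pos: [0.626, 0.1202, 0.0941]
tool_rot: [0.133, 0.991, 0.0, 0.001]
ft_force: [0.5, -0.1, -2.0]
grip_width: 0.011
grasp_force: 59.6
```

```bash
cat > tgt.py <<'E'
from h import *
import pickle
_,o0=pickle.load(open("w4.pkl","rb")); r0=R.from_quat(o0["tool_rot"])
def rel(o=None):
    o=o or readout.get_obs(); d=r0.as_matrix().T@(o["eef_pos"]-o0["eef_pos"])*1000
    return d.round(2), (o["eef_pos"][2]*1000).round(2), o["ft_force"].round(1), o["ft_torque"].round(2), o["clock"]
E
python3 - <<'E'
from tgt import *
c=shot("top","t5.png"); pickle.dump(c,open("t5.pkl","wb"));print(rel())
cv2.imwrite('pics/t5c.png',cv2.resize(c["pixels"][110:230,190:320,::-1],None,fx=4,fy=4,interpolation=cv2.INTER_CUBIC))
s=shot("scene","s5.png"); pickle.dump(s,open("s5.pkl","wb"))
a=cv2.resize(s["pixels"][220:350,220:350,::-1],None,fx=4,fy=4,interpolation=cv2.INTER_CUBIC)[:480]
b=cv2.imread('pics/t5c.png'); cv2.imwrite('pics/m5.png',cv2.resize(np.hstack([b[:480],a]),None,fx=.76,fy=.76))
E
```

```text
(array([ 81.65, 102.46,  64.56]), np.float64(94.15), array([-0.8, -0.3, -2.2]), array([-0.01,  0.  ,  0.04]), 7.525)
```

View pics/m5.png

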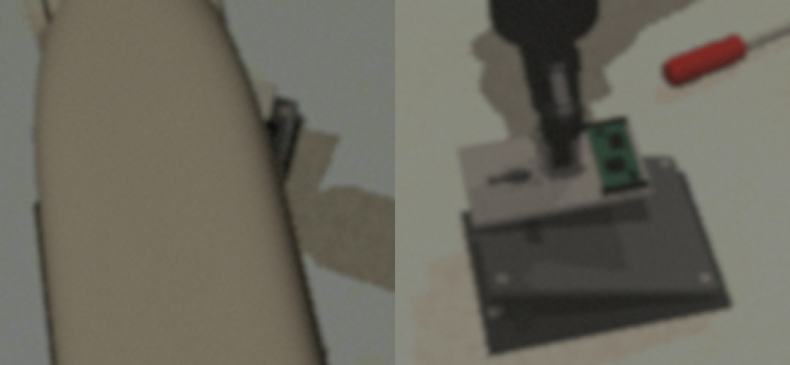

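The top view is blocked by the arm. The scene crop shows the plate level over the stand with the keyhole on the uphill side. I'll descend to near contact, correcting x by 2 mm.

Call:
jog_arm:
  motion:
    - {"x": 2,"y": -0.5,"z": 0,"spin": 0,"fingers": 1}
    - {"x": 2,"y": -0.5,"z": 4,"spin": 0,"fingers": 1}
    - {"x": 2,"y": -0.5,"z": 8,"spin": 0,"fingers": 1}
    - {"x": 2,"y": -0.5,"z": 10,"spin": 0,"fingers": 1}
    - {"x": 2,"y": -0.5,"z": 10,"spin": 0,"fingers": 1}

```text
clock: 8.2
eef_pos: [0.6228, 0.1211, 0.0829]
tool_rot: [0.133, 0.991, -0.0, -0.0]
ft_force: [-0.5, 0.4, -3.2]
grip_width: 0.0112
grasp_force: 59.6
```

```bash
python3 -c "
from tgt import *
print(rel())"
```

```text
(array([ 84.88, 102.34,  75.85]), np.float64(82.87), array([-0.5,  0.4, -3.2]), array([ 0.06, -0.  ,  0.  ]), 8.2)
```

Call:
jog_arm:
  motion:
    - {"x": 0,"y": 0,"z": 2,"spin": 0,"fingers": 1}
    - {"x": 0,"y": 0,"z": 3,"spin": 0,"fingers": 1}
    - {"x": 0,"y": 0,"z": 4,"spin": 0,"fingers": 1}
    - {"x": 0,"y": 0,"z": 4,"spin": 0,"fingers": 1}

```text
clock: 8.7
eef_pos: [0.6231, 0.1212, 0.0799]
tool_rot: [0.133, 0.991, 0.0, 0.0]
ft_force: [-2.2, 0.2, 2.8]
grip_width: 0.011
grasp_force: 60.1
```

```bash
python3 -c "
from tgt import *
print(rel())"
```

```text
(array([ 84.57, 102.49,  78.84]), np.float64(79.87), array([-2.2,  0.2,  2.8]), array([-0.02,  0.23, -0.07]), 8.7)
```

Contact came at the predicted height with a light 5 N load. Now I'll follow the pivot arc in small steps and watch the force.

Call:
jog_arm:
  motion:
    - {"x": 0.4,"y": 0,"z": 1,"spin": 0,"fingers": 1}
    - {"x": 0.8,"y": 0,"z": 2,"spin": 0,"fingers": 1}
    - {"x": 0.8,"y": 0,"z": 2,"spin": 0,"fingers": 1}

```text
clock: 9.07
eef_pos: [0.6233, 0.1212, 0.0782]
tool_rot: [0.133, 0.991, 0.0, 0.001]
ft_force: [-1.1, -1.5, 5.1]
grip_width: 0.0111
grasp_force: 60.7
```

```bash
python3 -c "
from tgt import *
print(rel())"
```

```text
(array([ 84.44, 102.56,  80.49]), np.float64(78.23), array([-1.1, -1.5,  5.1]), array([-0.34, -0.28, -0.06]), 9.075)
```

Call:
jog_arm:
  motion:
    - {"x": 0.4,"y": 0,"z": 1,"spin": 0,"fingers": 1}
    - {"x": 0.8,"y": 0,"z": 2,"spin": 0,"fingers": 1}
    - {"x": 0.8,"y": 0,"z": 2,"spin": 0,"fingers": 1}

```text
clock: 9.45
eef_pos: [0.6234, 0.1212, 0.077]
tool_rot: [0.133, 0.991, 0.0, 0.002]
ft_force: [-0.9, -1.5, 7.8]
grip_width: 0.0114
grasp_force: 61.1
```

```bash
python3 - <<'E'
from tgt import *
print(rel())
s=shot("scene","s6.png"); pickle.dump(s,open("s6.pkl","wb"))
E
```

```text
(array([ 84.34, 102.61,  81.71]), np.float64(77.01), array([-0.9, -1.5,  7.8]), array([-0.52, -0.48, -0.05]), 9.45)
```

Call:
jog_arm:
  motion:
    - {"x": 0.4,"y": 0,"z": 1,"spin": 0,"fingers": 1}
    - {"x": 0.8,"y": 0,"z": 2,"spin": 0,"fingers": 1}
    - {"x": 0.8,"y": 0,"z": 2,"spin": 0,"fingers": 1}

```text
clock: 9.88
eef_pos: [0.6226, 0.1215, 0.0751]
tool_rot: [0.133, 0.991, 0.0, 0.002]
ft_force: [-1.3, -2.0, 7.3]
grip_width: 0.011
grasp_force: 61.2
```

```bash
python3 - <<'E'
from tgt import *
print(rel())
E
```

```text
(array([ 85.14, 102.68,  83.61]), np.float64(75.11), array([-1.3, -2. ,  7.3]), array([-0.47, -0.48,  0.  ]), 9.875)
```

It pivots at about 9.5 N, so I'll continue along the arc.

Call:
jog_arm:
  motion:
    - {"x": 0.3,"y": 0,"z": 1,"spin": 0,"fingers": 1}
    - {"x": 0.7,"y": 0,"z": 2,"spin": 0,"fingers": 1}
    - {"x": 1,"y": 0,"z": 3,"spin": 0,"fingers": 1}
    - {"x": 1.3,"y": 0,"z": 4,"spin": 0,"fingers": 1}
    - {"x": 1.3,"y": 0,"z": 4,"spin": 0,"fingers": 1}

```text
clock: 10.5
eef_pos: [0.6211, 0.122, 0.0711]
tool_rot: [0.133, 0.991, 0.0, 0.002]
ft_force: [-1.9, -1.2, 8.4]
grip_width: 0.0111
grasp_force: 61.7
```

```bash
python3 - <<'E'
from tgt import *
print(rel())
E
```

```text
(array([ 86.66, 102.71,  87.65]), np.float64(71.07), array([-1.9, -1.2,  8.4]), array([-0.47, -0.36, -0.09]), 10.5)
```

Call:
jog_arm:
  motion:
    - {"x": 0.3,"y": 0,"z": 1,"spin": 0,"fingers": 1}
    - {"x": 0.7,"y": 0,"z": 2,"spin": 0,"fingers": 1}
    - {"x": 1,"y": 0,"z": 3,"spin": 0,"fingers": 1}
    - {"x": 1.3,"y": 0,"z": 4,"spin": 0,"fingers": 1}
    - {"x": 1.3,"y": 0,"z": 4,"spin": 0,"fingers": 1}

```text
clock: 11.12
eef_pos: [0.6198, 0.1223, 0.0671]
tool_rot: [0.133, 0.991, 0.0, 0.002]
ft_force: [-2.0, -1.2, 8.7]
grip_width: 0.0109
grasp_force: 62.1
```

```bash
python3 - <<'E'
from tgt import *
print(rel())
s=shot("scene","s7.png"); pickle.dump(s,open("s7.pkl","wb"))
w=shot("wrist","w7.png"); pickle.dump(w,open("w7.pkl","wb"))
a=cv2.resize(s["pixels"][230:340,230:340,::-1],(400,400),interpolation=cv2.INTER_CUBIC)
b=cv2.resize(w["pixels"][:,:,::-1],(533,400))[:, 70:460]; cv2.imwrite('pics/m7.png',np.hstack([a,b]))
E
```

```text
(array([ 87.99, 102.68,  91.65]), np.float64(67.07), array([-2. , -1.2,  8.7]), array([-0.5 , -0.39, -0.07]), 11.125)
```

View pics/m7.png

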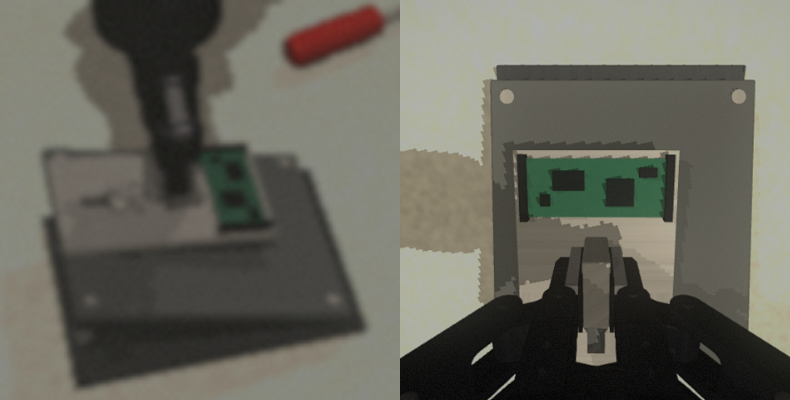

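The scene crop shows the plate tilting onto the slope, with a light stud head in the keyhole at about (125,200). The wrist view shows the plate square to the panel. I'll continue.

Call:
jog_arm:
  motion:
    - {"x": 0.3,"y": 0,"z": 1,"spin": 0,"fingers": 1}
    - {"x": 0.5,"y": 0,"z": 2,"spin": 0,"fingers": 1}
    - {"x": 0.8,"y": 0,"z": 3,"spin": 0,"fingers": 1}
    - {"x": 0.8,"y": 0,"z": 3,"spin": 0,"fingers": 1}

```text
clock: 11.72
eef_pos: [0.619, 0.1225, 0.064]
tool_rot: [0.133, 0.991, 0.0, 0.002]
ft_force: [-2.0, -1.0, 8.3]
grip_width: 0.0115
grasp_force: 62.5
```

```bash
python3 - <<'E'
from tgt import *
print(rel())
E
```

```text
(array([ 88.86, 102.69,  94.69]), np.float64(64.04), array([-2. , -1. ,  8.3]), array([-0.46, -0.37, -0.07]), 11.725)
```

Call:
jog_arm:
  motion:
    - {"x": 0.3,"y": 0,"z": 1,"spin": 0,"fingers": 1}
    - {"x": 0.5,"y": 0,"z": 2,"spin": 0,"fingers": 1}
    - {"x": 0.7,"y": 0,"z": 3,"spin": 0,"fingers": 1}
    - {"x": 0.7,"y": 0,"z": 3,"spin": 0,"fingers": 1}

```text
clock: 12.22
eef_pos: [0.6182, 0.1227, 0.061]
tool_rot: [0.133, 0.991, 0.0, 0.002]
ft_force: [-1.7, -2.4, 7.9]
grip_width: 0.011
grasp_force: 62.9
```

```bash
python3 - <<'E'
from tgt import *
print(rel())
E
```

```text
(array([ 89.65, 102.69,  97.74]), np.float64(60.99), array([-1.7, -2.4,  7.9]), array([-0.46, -0.3 , -0.09]), 12.225)
```

Call:
jog_arm:
  motion:
    - {"x": 0.2,"y": 0,"z": 1,"spin": 0,"fingers": 1}
    - {"x": 0.2,"y": 0,"z": 1.5,"spin": 0,"fingers": 1}
    - {"x": 0.2,"y": 0,"z": 1.5,"spin": 0,"fingers": 1}

```text
clock: 12.6
eef_pos: [0.6181, 0.1228, 0.0596]
tool_rot: [0.133, 0.991, 0.0, 0.002]
ft_force: [-2.8, -2.1, 9.0]
grip_width: 0.011
grasp_force: 63.1
```

```bash
python3 - <<'E'
from tgt import *
print(rel())
E
```

```text
(array([ 89.83, 102.69,  99.12]), np.float64(59.6), array([-2.8, -2.1,  9. ]), array([-0.53, -0.27, -0.04]), 12.6)
```

Call:
jog_arm:
  motion:
    - {"x": 0.2,"y": 0,"z": 1,"spin": 0,"fingers": 1}
    - {"x": 0.2,"y": 0,"z": 1.5,"spin": 0,"fingers": 1}
    - {"x": 0.2,"y": 0,"z": 1.5,"spin": 0,"fingers": 1}

```text
clock: 12.98
eef_pos: [0.6179, 0.1228, 0.0583]
tool_rot: [0.133, 0.991, 0.0, 0.002]
ft_force: [-3.4, -0.4, 9.8]
grip_width: 0.0112
grasp_force: 63.4
```

```bash
python3 - <<'E'
from tgt import *
print(rel())
E
```

```text
(array([ 89.99, 102.67, 100.47]), np.float64(58.26), array([-3.4, -0.4,  9.8]), array([-0.48, -0.28, -0.04]), 12.975)
```

```bash
python3 - <<'E'
from tgt import *
w=shot("wrist","w8.png"); o=readout.get_obs(); pickle.dump((w,o),open("w8.pkl","wb")); r=R.from_quat(o["tool_rot"])
g=cv2.GaussianBlur(cv2.cvtColor(w["pixels"],cv2.COLOR_RGB2GRAY),(0,0),1).astype(float); gy=cv2.Sobel(g,6,0,1)
rows=[140+np.argmax(gy[140:240,a]) for a in range(245,400,5)]; print("edge rows",np.median(rows),rows[::4])
for phi in (0,8,11,13,15,17):
    p=np.radians(phi); x,z=-60.5,-27.1   # plate frame rel grasp point
    X=x*np.cos(p)-z*np.sin(p); Z=x*np.sin(p)+z*np.cos(p)
    P=o["eef_pos"]+r.apply(np.array([-X,0,-18.7-Z])/1000); print(phi,proj(w,P).round(1))
E
```

```text
edge rows 188.0 [np.int64(188), np.int64(188), np.int64(188), np.int64(188), np.int64(188), np.int64(188), np.int64(188), np.int64(188)]
0 [[321.3 170. ]]
8 [[321.2 178. ]]
11 [[321.2 181.5]]
13 [[321.1 183.9]]
15 [[321.1 186.5]]
17 [[321.1 189.2]]
```

The plate is flush at about 15°. Next I'll ease the press slightly and slide it down the slope.

Call:
jog_arm:
  motion:
    - {"x": 0,"y": -0.3,"z": -1,"spin": 0,"fingers": 1}
    - {"x": 1,"y": -0.5,"z": -0.8,"spin": 0,"fingers": 1}
    - {"x": 2.9,"y": -0.5,"z": -0.2,"spin": 0,"fingers": 1}
    - {"x": 4.8,"y": -0.5,"z": 0.3,"spin": 0,"fingers": 1}
    - {"x": 4.8,"y": -0.5,"z": 0.3,"spin": 0,"fingers": 1}

```text
clock: 13.65
eef_pos: [0.6151, 0.1238, 0.0584]
tool_rot: [0.133, 0.991, 0.001, 0.004]
ft_force: [0.5, -0.8, 7.5]
grip_width: 0.0112
grasp_force: 63.1
```

```bash
python3 - <<'E'
from tgt import *
print(rel())
E
```

```text
(array([ 92.98, 102.88, 100.32]), np.float64(58.41), array([ 0.5, -0.8,  7.5]), array([-0.47, -0.94,  0.01]), 13.65)
```

Call:
jog_arm:
  motion:
    - {"x": 1.9,"y": 0,"z": 0.5,"spin": 0,"fingers": 1}
    - {"x": 3.9,"y": 0,"z": 1,"spin": 0,"fingers": 1}
    - {"x": 5.8,"y": 0,"z": 1.5,"spin": 0,"fingers": 1}
    - {"x": 5.8,"y": 0,"z": 1.5,"spin": 0,"fingers": 1}

```text
clock: 14.15
eef_pos: [0.6095, 0.1254, 0.0569]
tool_rot: [0.133, 0.991, 0.001, 0.004]
ft_force: [0.9, -1.1, 7.1]
grip_width: 0.0109
grasp_force: 63.1
```

```bash
python3 - <<'E'
from tgt import *
print(rel())
E
```

```text
(array([ 98.8 , 102.95, 101.86]), np.float64(56.88), array([ 0.9, -1.1,  7.1]), array([-0.4 , -0.97, -0.04]), 14.15)
```

Call:
jog_arm:
  motion:
    - {"x": 2,"y": 0,"z": 0.5,"spin": 0,"fingers": 1}
    - {"x": 4,"y": 0,"z": 1.1,"spin": 0,"fingers": 1}
    - {"x": 6,"y": 0,"z": 1.6,"spin": 0,"fingers": 1}
    - {"x": 7.5,"y": 0,"z": 2,"spin": 0,"fingers": 1}
    - {"x": 7.5,"y": 0,"z": 2,"spin": 0,"fingers": 1}

```text
clock: 14.78
eef_pos: [0.6023, 0.1274, 0.0549]
tool_rot: [0.133, 0.991, 0.001, 0.004]
ft_force: [1.5, -1.1, 6.8]
grip_width: 0.0111
grasp_force: 63.1
```

```bash
python3 - <<'E'
from tgt import *
print(rel())
E
```

```text
(array([106.24, 103.  , 103.88]), np.float64(54.88), array([ 1.5, -1.1,  6.8]), array([-0.46, -1.08, -0.03]), 14.775)
```

Call:
jog_arm:
  motion:
    - {"x": 1,"y": 0,"z": 0.3,"spin": 0,"fingers": 1}
    - {"x": 2,"y": 0,"z": 0.5,"spin": 0,"fingers": 1}
    - {"x": 2,"y": 0,"z": 0.5,"spin": 0,"fingers": 1}

```text
clock: 15.15
eef_pos: [0.6005, 0.1279, 0.0544]
tool_rot: [0.133, 0.991, 0.001, 0.004]
ft_force: [2.0, -0.2, 7.5]
grip_width: 0.0106
grasp_force: 63.1
```

```bash
python3 - <<'E'
from tgt import *
print(rel())
E
```

```text
(array([108.13, 103.01, 104.34]), np.float64(54.42), array([ 2. , -0.2,  7.5]), array([-0.48, -1.06,  0.03]), 15.15)
```

Still sliding freely, so I'll creep on until it meets the closed end.

Call:
jog_arm:
  motion:
    - {"x": 1,"y": 0,"z": 0.3,"spin": 0,"fingers": 1}
    - {"x": 2,"y": 0,"z": 0.5,"spin": 0,"fingers": 1}
    - {"x": 2,"y": 0,"z": 0.5,"spin": 0,"fingers": 1}

```text
clock: 15.52
eef_pos: [0.5986, 0.1284, 0.0539]
tool_rot: [0.133, 0.991, 0.001, 0.004]
ft_force: [1.7, -1.2, 7.7]
grip_width: 0.0114
grasp_force: 63.1
```

```bash
python3 - <<'E'
from tgt import *
print(rel())
E
```

```text
(array([110.05, 103.02, 104.87]), np.float64(53.9), array([ 1.7, -1.2,  7.7]), array([-0.51, -1.1 , -0.04]), 15.525)
```

Call:
jog_arm:
  motion:
    - {"x": 1,"y": 0,"z": 0.3,"spin": 0,"fingers": 1}
    - {"x": 2,"y": 0,"z": 0.5,"spin": 0,"fingers": 1}
    - {"x": 2,"y": 0,"z": 0.5,"spin": 0,"fingers": 1}

```text
clock: 15.9
eef_pos: [0.5983, 0.1285, 0.054]
tool_rot: [0.133, 0.991, 0.001, 0.006]
ft_force: [4.9, -2.9, 7.0]
grip_width: 0.0112
grasp_force: 63.1
```

```bash
python3 - <<'E'
from tgt import *
print(rel())
E
```

```text
(array([110.39, 103.07, 104.78]), np.float64(53.99), array([ 4.9, -2.9,  7. ]), array([-0.7 , -1.61, -0.01]), 15.9)
```

The plate has stopped against the closed end after about 21 mm of slide, with the force up 3 N. I'll nudge it fully home, unload it and release.

Call:
jog_arm:
  motion:
    - {"x": 0.7,"y": 0,"z": 0.2,"spin": 0,"fingers": 1}
    - {"x": 0.7,"y": 0,"z": 0.2,"spin": 0,"fingers": 1}
    - {"x": 0.6,"y": 0,"z": -1,"spin": 0,"fingers": 1}
    - {"x": 0.6,"y": 0,"z": -1.8,"spin": 0,"fingers": 1}
    - {"x": 0.6,"y": 0,"z": -1.8,"spin": 0,"fingers": 1}

```text
clock: 16.52
eef_pos: [0.5978, 0.1287, 0.0552]
tool_rot: [0.133, 0.991, 0.001, 0.006]
ft_force: [6.3, -1.8, 3.4]
grip_width: 0.0116
grasp_force: 62.6
```

```bash
python3 - <<'E'
from tgt import *
print(rel())
E
```

```text
(array([110.96, 103.07, 103.58]), np.float64(55.19), array([ 6.3, -1.8,  3.4]), array([-0.58, -1.73,  0.02]), 16.525)
```

Call:
jog_arm:
  motion:
    - {"x": 0,"y": 0,"z": 0,"spin": 0,"fingers": 0.5}
    - {"x": 0,"y": 0,"z": 0,"spin": 0,"fingers": 0}
    - {"x": 0,"y": 0,"z": 0,"spin": 0,"fingers": -0.5}
    - {"x": 0,"y": 0,"z": 0,"spin": 0,"fingers": -1}
    - {"x": 0,"y": 0,"z": -15,"spin": 0,"fingers": -1}
    - {"x": 0,"y": 0,"z": -50,"spin": 0,"fingers": -1}
    - {"x": -15,"y": 0,"z": -90,"spin": 0,"fingers": -1}
    - {"x": -30,"y": 0,"z": -110,"spin": 0,"fingers": -1}

```text
clock: 17.52
eef_pos: [0.623, 0.1214, 0.1672]
tool_rot: [0.133, 0.991, 0.001, 0.003]
ft_force: [0.2, 0.0, 0.1]
grip_width: 0.0853
grasp_force: 0.0
```

Call:
jog_arm:
  motion:
    - {"x": -30,"y": 0,"z": 0,"spin": 0,"fingers": -1}
    - {"x": -60,"y": 0,"z": 0,"spin": 0,"fingers": -1}
    - {"x": -60,"y": 0,"z": 0,"spin": 0,"fingers": -1}
    - {"x": -60,"y": 0,"z": 0,"spin": 0,"fingers": -1}

```text
clock: 18.02
eef_pos: [0.6786, 0.1054, 0.1631]
tool_rot: [0.133, 0.991, 0.0, -0.0]
ft_force: [-0.6, 0.2, 0.4]
grip_width: 0.0853
grasp_force: 0.0
```

```bash
python3 - <<'E'
from tgt import *
print(rel())
s=shot("scene","s9.png"); w=shot("wrist","w9.png"); pickle.dump((w,readout.get_obs()),open("w9.pkl","wb"))
a=cv2.resize(s["pixels"][240:340,230:340,::-1],(330,300),interpolation=cv2.INTER_CUBIC)
a=np.vstack([a,np.zeros((50,330,3),np.uint8)]); b=cv2.resize(w["pixels"][:,:,::-1],(467,350)); cv2.imwrite('pics/m9.png',np.hstack([a,b]))
E
```

```text
(array([ 27.05, 101.82,  -4.52]), np.float64(163.12), array([-0.6,  0.2,  0.4]), array([-0.01,  0.05,  0.05]), 18.025)
```

View pics/m9.png

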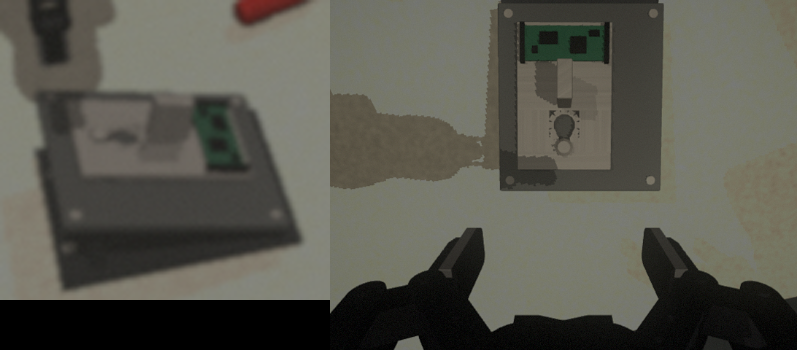

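The last picture shows the plate lying straight on the panel, with the stud head at the narrow slot end (full-image pixel about (321,201)) and the uphill edge at row 231. A quick numeric check before handing in:

```bash
python3 - <<'E'
from tgt import *
w,o=pickle.load(open("w9.pkl","rb")); r=R.from_quat(o["tool_rot"]); im=w["pixels"]
g=cv2.GaussianBlur(cv2.cvtColor(im,cv2.COLOR_RGB2GRAY),(0,0),1).astype(float); gy=cv2.Sobel(g,6,0,1); gx=cv2.Sobel(g,6,1,0)
T=lambda u,v,z: r.inv().apply(onz(w,u,v,z)-o["eef_pos"])*1000
def line(rows,cols,z): 
    p=np.array([T(a,b,z) for a,b in zip(cols,rows)]); return p
C=range(315,380,4); rows=[224+np.argmin(gy[224:240,a]) for a in C]; p=line(rows,C,.067); k=np.polyfit(p[:,1],p[:,0],1); print("end edge",k,np.degrees(np.arctan(k[0])),rows)
V=range(100,225,5); cl=[372+np.argmin(gx[v,372:396]) for v in V]; q=np.array([T(a,v,.066-(225-v)*.00018) for a,v in zip(cl,V)]); print("right side",cl[::4],np.degrees(np.polyfit(q[:,0],q[:,1],1)[0]))
C=range(280,440,6); 
rows=[250+np.argmax(gy[250:272,a]) for a in C]; p=line(rows,C,.067); kk=np.polyfit(p[:,1],p[:,0],1); print("panel edge",kk,np.degrees(np.arctan(kk[0])))
s=(slice(188,214),slice(305,338)); m=np.zeros(g.shape,np.uint8); m[s]=(g[s]>np.percentile(g[s],50))*255
h=cv2.HoughCircles(cv2.resize(cv2.cvtColor(im,cv2.COLOR_RGB2GRAY)[180:222,298:346],None,fx=4,fy=4,interpolation=cv2.INTER_CUBIC),3,1,20,param1=80,param2=15,minRadius=25,maxRadius=55); print(h[0][:3] if h is not None else None)
for v in (199,201,203): print("head",v,T(321,v,.0678))
E
```

```text
end edge [5.91676422e-04 8.81503041e+00] 0.0339005578749738 [np.int64(232), np.int64(232), np.int64(232), np.int64(232), np.int64(232), np.int64(232), np.int64(232), np.int64(232), np.int64(232), np.int64(232), np.int64(232), np.int64(232), np.int64(232), np.int64(232), np.int64(232), np.int64(232), np.int64(232)]
right side [np.int64(385), np.int64(385), np.int64(385), np.int64(385), np.int64(384), np.int64(384), np.int64(384)] 0.31198763663560286
panel edge [ 5.99460938e-04 -1.23477341e+01] 0.034346577638467
[[88.5 85.5 32. ]]
head 199 [31.03769997  0.2565732  95.55489885]
head 201 [29.73968246  0.2592376  95.55448047]
head 203 [28.437332    0.2619109  95.55406069]
```

```bash
python3 -c "
from workcell import bot
print(bot.job_done())"
```

```text
the job is handed in; nothing more can be done
None
```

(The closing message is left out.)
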